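# Slide the tag template onto the pins of the sloped jig and latch it

## Task

Pick up the tag template by its black grip and lay it on the sloped printing jig, its lower edge against the jig's ledge, with its holes a centimetre or so to one side of the two pins. Then slide it along the ledge until the holes drop over the pins and it lies flush on the face, and swing the turn latch fully across its upper edge to lock it. Leave the tags, tape and hex key lying where they are.

Things in the scene. Friction and masses are not known exactly. Their poses are not given: they have to be found in the camera images.
- template: Tag template: flat bare aluminium plate, 115 mm (x) by 140 mm (y), 5 mm thick, 0.18 to 0.29 kg; two windows 62 x 38 mm (x, y) centred at x = -16, y = -38 and +38 mm. The grip is near the centre of mass. Origin: centre of the underside; z out of its top, +x towards the edge with the locating holes. Starts loose, flat on the table to the left of the jig, hole edge away from the robot.
- template_grip (a point): Centre of the black grip block on the template, at template x = +3, y = 0, z = 22 mm. The block stands along x: 14 mm wide in y, straight sides from x = -20 to +26 mm, top 30 mm above the plate's top (a 6 mm high foot reaches 5 mm farther at each end).
- template_hole (a point): Centre of the lower mouth of the left locating hole, at template x = +42, y = +55, z = 0 mm. The right one is its mirror image at y = -55. Both are round 11 mm through holes.
- jig_face: Face of the fixed jig, sloping 30 degrees up away from the robot. Origin: the point of the face where the template's origin belongs, 78 mm above the table; x up the slope, y left along the ledge, z out of the face (leaning 30 degrees towards the robot). Seated, the template's axes agree with these. Face from x = -72 to +100, y = -91 to +91 mm.
- jig_pin (a point): Tip of the left locating pin, at face x = +42, y = +55, z = 8 mm; the right one is its mirror image at y = -55. Fixed steel pins, 8 mm thick, 8 mm tall, the top 3 mm a cone that narrows to 4 mm. A template laid off the holes rides on the pin tops with its lower edge on the face against the ledge, and rests there when let go.
- jig_ledge (a point): Middle of the foot of the ledge's stop side, at face x = -58, y = 0, z = 0 mm. The ledge is a straight bar along face y, 176 mm long, 11 mm thick, 14 mm high above the face; a seated template's lower edge lies 0.5 mm from it.
- latch (a joint): Turn latch on the upper part of the face: flat steel arm turning about an axis along face z through face x = +80, y = 0. 0 rad: open, arm along face +y; grows towards the template; 1.57, its stop: closed, arm pointing down the slope (face -x) over the template's upper edge. Starts at -0.2 to 0.05; stays where it is left; about 1.5 N at the post turns it.
- latch_post (a point): On the axis of the latch's upright black post, by which it is turned, 27 mm above the face. The post is 12 mm thick, stands on the arm 34 mm from the pivot, and tops out 41 mm above the face. The arm is 14 mm wide, 42 mm long, from 6.7 to 11.7 mm above the face: 1.7 mm clear over a seated template; one not down blocks it.
- tag_stack: Bystander: a stack of bare metal tags, 33 x 57 x 10 mm, to the left of the jig. Origin: centre of the underside.
- hex_key: Bystander: an L-shaped hex key, 33 x 83 x 5 mm, near the front edge of the table. Origin: centre of the underside.
- tape_roll: Bystander: a roll of tape, 69 mm across, 21 mm high, in front of the jig. Origin: centre of the underside.

How it is judged:
On the way, in this order (a step that is already met when the one before it is completed fails the run):
1. the template lies on the jig, its lower edge within 6 mm of the ledge, its holes 6 to 40 mm to one side of the pins (contact force between template and jig above 0.3 N and x of template in the frame of jig_face between -0.006 and 0.006 m and z of template in the frame of jig_face between -0.003 and 0.016 m and angle between the z axis of template and the z axis of jig_face, either way round below 0.15 rad and (y of template in the frame of jig_face between 0.006 and 0.04 m or y of template in the frame of jig_face between -0.04 and -0.006 m)), for 0.2 s.
2. the template lies flush on the face over both pins (x of template in the frame of jig_face between -0.004 and 0.004 m and y of template in the frame of jig_face between -0.004 and 0.004 m and z of template in the frame of jig_face below 0.0025 m and angle between the z axis of template and the z axis of jig_face, either way round below 0.035 rad), for 0.2 s.
At the end, for the whole second after the job is handed in: The template lies on the jig's face over both pins: within 4 mm of its place along both directions of the face, underside less than 2.5 mm off the face, within 2 degrees of parallel, and at rest; the latch is turned to more than 1.25 rad (stop at 1.57), over the template's upper edge (all of step 2 and value of joint latch above 1.25 rad and linear speed of template below 0.02 m/s); the robot touches nothing.
It fails at once if the stack of tags is moved more than 30 mm (distance of tag_stack from where it was at the start of the episode above 0.03 m).
It fails at once if the hex key is moved more than 30 mm (distance of hex_key from where it was at the start of the episode above 0.03 m).
It fails at once if the roll of tape is moved more than 30 mm (distance of tape_roll from where it was at the start of the episode above 0.03 m).
It also fails if it takes over 54 s, if anything falls off the work surface, if the arm or the gripper's body presses on something with over 40 N, if the wrist force passes 120 N, or if a joint passes its speed limit or range.

## Robot

A 7-joint arm with a two-finger parallel gripper is mounted at the origin on a cart in front of the work surface, level with it; the furniture and walls round the work are solid. World frame = base frame: x ahead of the robot, y to its left, z up, the work surface at z = 0. Lengths are in m, angles in rad, forces in N, time in s.
With the tool pointing down it reaches from about 0.4 to 0.85 m from the base axis. Payload 10.4 kg.
Tool frame: the origin (TCP) lies on the centre line of the jaws, within the pads' length; the fingertips stand 17 mm ahead of it and the grasp point (between the pads) lies 2 mm behind it (manip.tcp_to_tips is the distance from the TCP to the fingertips, in m); z points along the fingers, x is the direction in which the jaws open and shut, and the axes are right-handed (so a half turn about z gives the same grasp; the last joint's range is limited). The gripper opens to 85 mm and grips with 20 to 120 N. Pads are 22 mm wide; open, the fingers measure 114 mm over their backs; the gripper's body (76 mm by 85 mm) begins 54 mm behind the grasp point. The pads swing forward as they close: fully open they stand 13 mm farther back than shut.
Start: joints at [-1.338, 0.332, -0.065, 1.46, 0.022, 1.35, -0.088], TCP at [0.158, 0.605, 0.248] pointing down, gripper open.
Joint ranges: [-2.6, 2.6], [-0.5, 2.12], [-1.47, 1.34], [0.16, 2.42], [-1.27, 4.41], [0.06, 2.06], [-2.6, 2.6]. Speed limits (rad/s): [2.22, 2.22, 2.79, 2.79, 3.14, 3.14, 3.14].

## Interface

Orientations are given as a unit quaternion [x, y, z, w].
In Python, from workcell import manip gives the robot as it stands.
- The arm moves only by the shell command python3 -m pendant 'ROWS' [FORCE]. ROWS is JSON, a list of rows, each a list of 3 entries, a list of its own where there are three numbers: the shift along the world's x, y, z in cm, then the turn, a rotation vector about the world's x, y, z in degrees, then the closure in counts, from 0 (fully open) to 255 (shut). A call has 1 to 12 rows; each row shifts and turns the pose as measured when the row begins; what a row does not reach is not made up. A row lasts 1/8 s, in which the tool goes at most 62.5 mm and 10.7 degrees, less where a joint would pass 70% of its speed; a pose out of reach is approached as far as the arm can. A call is refused whole if a number of a shift passes 6.25 or a number of a turn 10.7, either way. A call with a gripper value outside its range is refused whole. The fingers move at their own pace and stop on an object; FORCE is the grip in N (left out, the last holds). Time passes only in rows, so rows that do not move let the fingers close. It gives the time, the measured TCP pose, the force and the opening at its end, in the units of the state.
- manip.get_obs(): the state, without advancing time (a new reading comes with each control period).
- manip.camera(name): name is "scene" or "side" or "wrist"; returns a dict with "pixels" (384x512x3 uint8, red, green, blue), "range_z" (384x512 float32, m along the optical axis (not along the pixel's ray), 0 where there is no reading), "K" (3x3 intrinsics, pixels), "origin" and "rotation" of the camera in the world; the wrist camera has in their place "hand_eye" (4x4, takes a point from camera to tool coordinates, whose origin is the TCP and whose axes are the tool frame's). Camera axes: x right, y down, z forward; pixel columns grow to the right and rows downward; lengths in m; the calibration is good to about 2 mm. The wrist camera is an equidistant fisheye: a pixel r from the principal point sees the ray r / f radians off the axis. A picture is of the moment at which its call begins: read the wrist's pose just before it.
- manip.hand_in(): hands the job in, once; it reports no verdict.
The state is a dict: "clock": time; "joint_pos": joint angles; "joint_velocities": joint speeds; "tau": joint torques, N m; "position": TCP position; "ee_rot": TCP orientation; "ft_force": force on the tool from outside, world axes, zero at the start; "torque": the same for the moment, N m; "grip_width": opening from 0.0 (shut) to 1.0 (fully open).
Only numpy, scipy, OpenCV 4.12 (cv2) and the standard library are available. Lean on these libraries where they do the work, as an engineer would, in place of code of your own. Each camera call takes 0.05 s, during which the arm holds its last target.

## Working session

There is one attempt and no reset: what is moved stays moved. The work goes in short steps, Python scripts to look and compute and a shell command to move; the robot and the scene stay as the last step left them, time stands still between calls to the robot, and variables do not carry over. Pictures are saved under pics/ and viewed, and the job is handed in when it is done.

```bash
ls; mkdir -p pics
cat > h.py <<'E'
import numpy as np, cv2
from workcell import manip
from scipy.spatial.transform import Rotation as R
def snap(n,f):
    c=manip.camera(n); cv2.imwrite('pics/'+f,c['pixels'][:,:,::-1]); 
    np.savez('pics/'+f[:-4]+'.npz',**c); return c
def world(c):
    z=c['range_z']; K=c['K']; v,u=np.mgrid[0:z.shape[0],0:z.shape[1]]
    p=np.stack([(u-K[0,2])/K[0,0]*z,(v-K[1,2])/K[1,1]*z,z],-1)
    return p@np.array(c['rotation']).T+np.array(c['origin'])
E
python3 - <<'E'
from h import *
for n in('scene','side','wrist'):
    c=snap(n,n+'0.png')
    if n!='wrist': print(n,c['origin'],c['K'][0],np.round(c['rotation'],2).tolist())
print(manip.get_obs())
E
```

```text
pics
scene [0.25247876 0.67704722 0.77970153] [354.70003177   0.         259.08295112] [-0.22, 0.91, -0.34, 0.08]
side [-0.13805658  1.07743816  0.85680846] [478.33032388   0.         253.09163681] [-0.28, 0.83, -0.46, 0.14]
{'clock': 0.15, 'joint_pos': array([-1.33756225,  0.33269778, -0.06467677,  1.46073659,  0.02160592,
        1.34992097, -0.08848274]), 'joint_velocities': array([-4.54116640e-04, -2.03434519e-03, -1.36539766e-03, -2.45636675e-03,
        6.77032331e-05,  2.02435042e-03,  1.61586818e-05]), 'tau': array([ 1.64439767e-03, -6.25834537e+01,  4.93829325e-02, -3.91852283e+01,
        1.61999732e-02,  7.47706275e-03, -4.73666000e-05]), 'position': array([0.15810483, 0.60439531, 0.24772234]), 'ee_rot': array([ 7.91529923e-01,  6.11130179e-01, -4.03301770e-04,  3.49540894e-04]), 'ft_force': array([ 0.38850399, -0.6646507 ,  0.75313788]), 'torque': array([ 0.04481719,  0.03387223, -0.03157835]), 'grip_width': 0.9966919449977478}
```

```bash
sed -i "s/np.array(c\['rotation'\]).T/R.from_quat(c['rotation']).as_matrix().T/" h.py; python3 -c "
import cv2
for n in('scene0','side0'):
    i=cv2.imread('pics/%s.png'%n); cv2.imwrite('pics/%s_b.png'%n,cv2.resize(i,(800,600)))"
```

```text
(no output)
```

View pics/scene0.png

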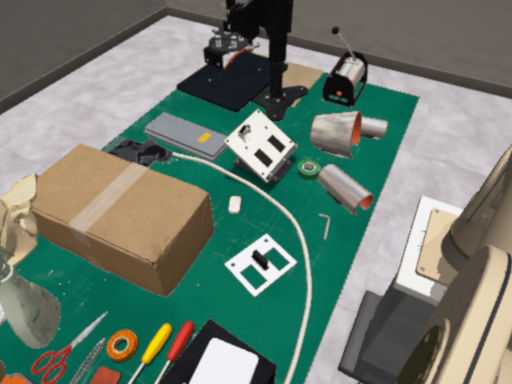

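View pics/side0.png

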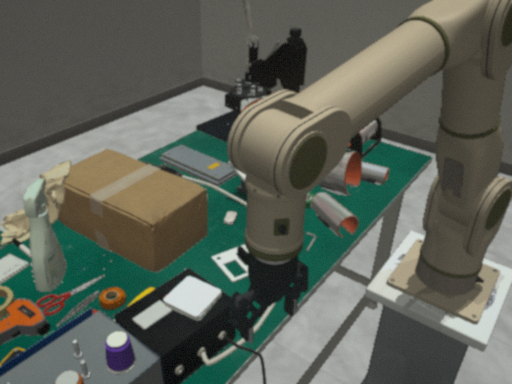

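View pics/wrist0.png

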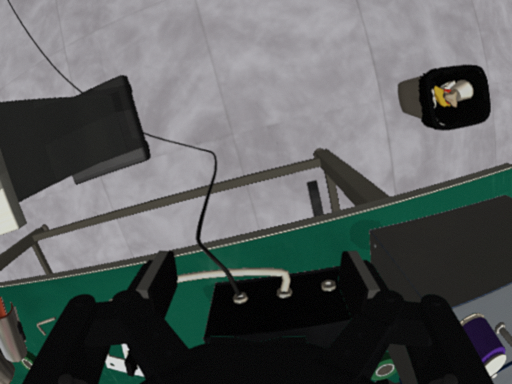

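Run:
```python
from h import *
c=dict(np.load('pics/scene0.npz')); P=world(c)
for u,v in [(261,258),(228,265),(266,238),(296,262),(257,292),(235,204),(326,225),(309,168),(262,115),(226,145),(297,145),(270,182),(247,130),(310,300),(280,190),(210,210)]: print((u,v),np.round(P[v,u],3))
i=c['pixels'][:,:,::-1]
a=cv2.resize(i[220:310,210:320],None,fx=7,fy=6,interpolation=cv2.INTER_CUBIC); cv2.imwrite('pics/tz.png',a)
a=cv2.resize(i[95:195,205:325],None,fx=6,fy=6,interpolation=cv2.INTER_CUBIC); cv2.imwrite('pics/jz.png',a)
```

```text
(261, 258) [0.458 0.272 0.035]
(228, 265) [0.53  0.311 0.003]
(266, 238) [0.483 0.196 0.005]
(296, 262) [0.383 0.226 0.007]
(257, 292) [0.432 0.341 0.003]
(235, 204) [0.611 0.137 0.011]
(326, 225) [ 0.359  0.078 -0.001]
(309, 168) [ 0.485 -0.106  0.001]
(262, 115) [ 0.67  -0.141  0.116]
(226, 145) [ 0.761 -0.062  0.018]
(297, 145) [ 0.54  -0.126  0.058]
(270, 182) [0.565 0.008 0.004]
(247, 130) [ 0.674 -0.051  0.119]
(310, 300) [0.314 0.306 0.012]
(280, 190) [0.525 0.021 0.001]
(210, 210) [0.613 0.247 0.103]
```

View pics/tz.png

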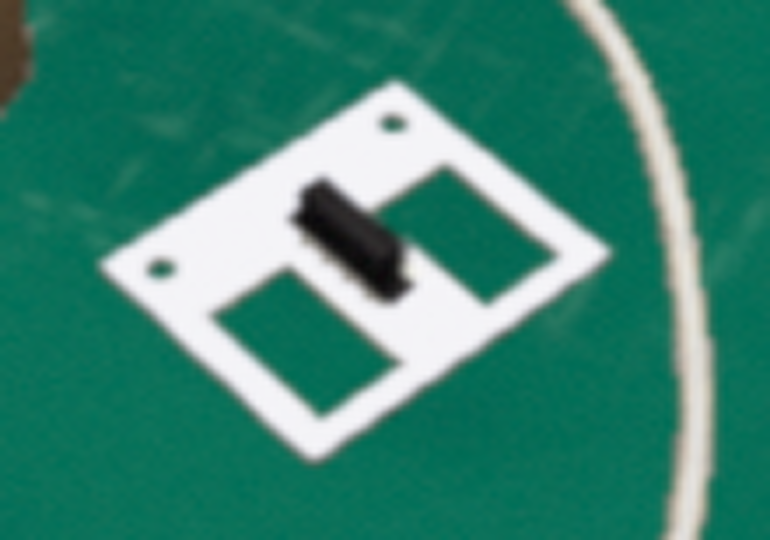

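View pics/jz.png

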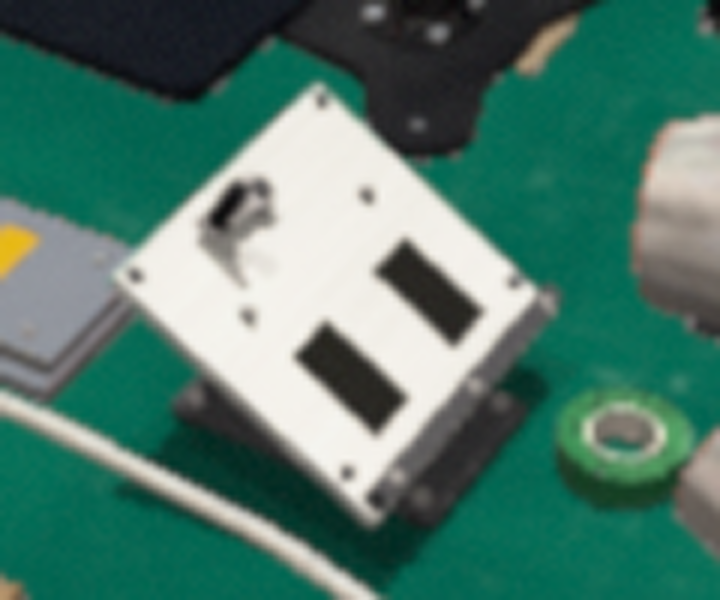

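```bash
cat >> h.py <<'E'
def proj(c,p):
    K=c['K']; q=(np.atleast_2d(p)-c['origin'])@R.from_quat(c['rotation']).as_matrix()
    return np.stack([K[0,0]*q[:,0]/q[:,2]+K[0,2],K[1,1]*q[:,1]/q[:,2]+K[1,2]],1)
def jigR(yaw): return R.from_euler('z',yaw)*R.from_euler('y',-30,degrees=True)
E
python3 - <<'E'
from h import *
from scipy.optimize import least_squares
c=dict(np.load('pics/scene0.npz')); P=world(c)
mm=1e-3
T=[((57.5,70,5),(100,265)),((57.5,-70,5),(395,82)),((-57.5,-70,5),(612,250)),((-57.5,70,5),(315,462)),((42,55,5),(160,268)),((42,-55,5),(393,122)),
((15,-19,5),(372,208)),((15,-57,5),(447,165)),((-47,-57,5),(557,255)),((15,57,5),(212,316)),((15,19,5),(288,268)),((-47,19,5),(402,362))]
m=np.array([t[0] for t in T])*mm; px=np.array([t[1] for t in T])/[7,6]+[209.57,219.58]
f=lambda p:(proj(c,R.from_euler('z',p[2]).apply(m)+[p[0],p[1],0])-px).ravel()
r=least_squares(f,[.46,.27,0]);print('templ',r.x[:2],np.degrees(r.x[2]),np.round(r.fun.reshape(-1,2),2).tolist())
J=[((100,91,0),(115,275)),((100,-91,0),(320,83)),((42,55,8),(247,312)),((42,-55,8),(366,191))]
mj=np.array([t[0] for t in J])*mm; pj=np.array([t[1] for t in J])/6+[204.58,94.58]
f=lambda p:(proj(c,jigR(p[2]).apply(mj)+[p[0],p[1],.078])-pj).ravel()
r=least_squares(f,[.62,-.07,0]);print('jig',r.x[:2],np.degrees(r.x[2]),np.round(r.fun.reshape(-1,2),2).tolist())
# depth fit
x,y,a=r.x
Q=(P-[x,y,.078])@jigR(a).as_matrix()
mk=(abs(Q[...,0]+.0)<.05)&(abs(Q[...,1])<.07)&(abs(Q[...,2])<.02)
A=np.c_[Q[mk][:,:2],np.ones(mk.sum())]; print(np.linalg.lstsq(A,Q[mk][:,2],rcond=None)[0],mk.sum())
# table
mk=(abs(P[...,2])<.02)&(P[...,0]<.6)&(P[...,0]>.3);print(np.median(P[...,2][mk]))
# grip top
mk=(P[...,2]>.028)&(P[...,2]<.05)&(np.hypot(P[...,0]-.46,P[...,1]-.27)<.05);print(P[mk].mean(0),mk.sum())
# latch: points above face
mk=(abs(Q[...,0]-.08)<.05)&(abs(Q[...,1])<.05)&(Q[...,2]>.004)&(Q[...,2]<.06); print(np.round(Q[mk][::3]*1000).astype(int).tolist())
# bystanders
for n,(u,v) in dict(tag=(235,204),hex=(326,225),tape=(309,168)).items(): print(n,np.round(P[v-3:v+4:3,u-3:u+4:3].reshape(-1,3),3).tolist())
E
```

```text
templ [0.46078087 0.26864127] -20.870555961176418 [[0.28, 0.12], [-0.11, 0.14], [-0.27, 0.53], [-0.18, -0.12], [0.32, 0.24], [-0.1, 0.23], [-0.5, 0.36], [-0.24, -0.82], [0.93, -0.06], [-0.85, 0.01], [0.11, -0.98], [0.57, 0.33]]
jig [ 0.61116331 -0.05103597] -4.62902992067277 [[-0.73, 0.15], [-0.33, 0.27], [0.45, -0.32], [0.63, -0.14]]
[0.00191756 0.00147195 0.00162984] 1209
0.0014083680224979411
[0.46221088 0.26846529 0.03503915] 109
[[84, -45, 4], [88, -5, 15], [84, -3, 17], [88, 35, 43], [83, 25, 40], [80, -4, 16], [86, 37, 42], [81, 28, 40], [78, 0, 17], [84, 39, 41], [78, 34, 44], [76, 0, 14], [85, 38, 34], [79, 34, 38], [76, 3, 12], [60, -25, 4], [84, 37, 29], [79, 17, 15], [74, 2, 7], [87, 37, 21], [80, 35, 27], [75, 17, 14], [89, 40, 15], [83, 36, 19], [77, 23, 13], [47, -23, 6], [85, 39, 14], [79, 37, 19], [81, 38, 12], [58, 0, 4], [77, 38, 12], [52, 14, 4], [31, 16, 5]]
tag [[0.623, 0.133, 0.012], [0.616, 0.129, 0.012], [0.609, 0.124, 0.011], [0.618, 0.142, 0.012], [0.611, 0.137, 0.011], [0.604, 0.132, 0.009], [0.612, 0.151, 0.012], [0.604, 0.148, 0.013], [0.596, 0.146, 0.015]]
hex [[0.369, 0.075, 0.004], [0.362, 0.071, 0.004], [0.354, 0.068, 0.005], [0.366, 0.082, 0.0], [0.359, 0.078, -0.001], [0.351, 0.075, 0.001], [0.362, 0.093, 0.002], [0.355, 0.09, 0.004], [0.347, 0.087, 0.004]]
tape [[0.495, -0.103, 0.012], [0.487, -0.11, 0.01], [0.478, -0.11, 0.014], [0.493, -0.101, 0.002], [0.485, -0.106, 0.001], [0.476, -0.107, 0.004], [0.482, -0.071, 0.019], [0.474, -0.074, 0.021], [0.465, -0.076, 0.023]]
```

```bash
python3 -m pendant '[[[3.8,-4.2,0],[0,0,-0.8],80],[[3.8,-4.2,0],[0,0,-0.8],80],[[3.8,-4.2,0],[0,0,-0.8],80],[[3.8,-4.2,0],[0,0,-0.8],80],[[3.8,-4.2,0],[0,0,-0.8],80],[[3.8,-4.2,0],[0,0,-0.8],80],[[3.8,-4.2,0],[0,0,-0.8],80],[[3.0,-3.2,-2],[0,0,-0.6],80]]' 40
cat > st.py <<'E'
from h import *
o=manip.get_obs(); r=R.from_quat(o['ee_rot']).as_matrix()
print('t',o['clock'],'pos',np.round(o['position']*1000,1),'F',np.round(o['ft_force'],1),'w',o['grip_width'])
print('toolx',np.round(r[:,0],4),'yaw',np.degrees(np.arctan2(r[1,0],r[0,0])),'toolz',np.round(r[:,2],4),'q',np.round(o['joint_pos'],2))
E
python3 st.py; python3 -c "
from h import *
snap('scene','s1.png');snap('wrist','w1.png')"
```

```text
clock: 1.15
position: [0.458, 0.2688, 0.2266]
ee_rot: [0.822, 0.569, -0.0, -0.0]
ft_force: [0.2, 1.9, 0.2]
grip_width: 0.687
t 1.15 pos [458.  268.8 226.6] F [0.2 1.9 0.2] w 0.6865441973107271
toolx [ 3.526e-01  9.358e-01 -3.000e-04] yaw 69.35224654419157 toolz [-6.e-04 -1.e-04 -1.e+00] q [-0.84  0.14  0.24  1.75 -0.03  1.26  0.62]
```

View pics/w1.png

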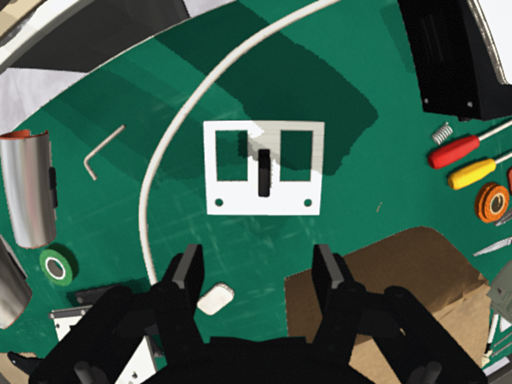

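View pics/s1.png

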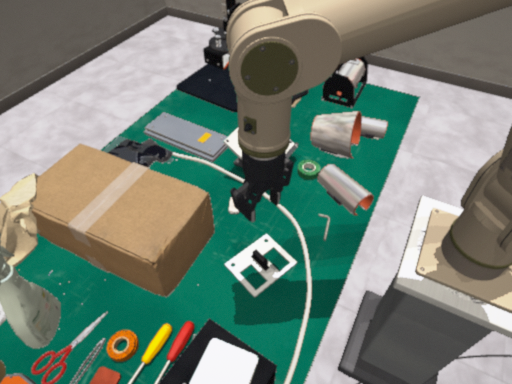

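```bash
cat >> h.py <<'E'
def wproj(c,pos,q,p):
    H=np.array(c['hand_eye']); t=(np.atleast_2d(p)-pos)@R.from_quat(q).as_matrix()
    k=(t-H[:3,3])@H[:3,:3]; K=c['K']; rho=np.hypot(k[:,0],k[:,1]); th=np.arctan2(rho,k[:,2])
    return np.stack([K[0,0]*th*k[:,0]/rho+K[0,2],K[1,1]*th*k[:,1]/rho+K[1,2]],1)
E
python3 - <<'E'
from h import *
c=dict(np.load('pics/wrist1.npz')) if 0 else dict(np.load('pics/w1.npz'))
o=manip.get_obs()
s=dict(np.load('pics/scene0.npz')); P=world(s)
mk=(P[...,2]>.06)&(P[...,1]>.1)&(P[...,0]>.4)&(P[...,0]<.7)&(P[...,1]<.5); Q=P[mk]
d=np.hypot(Q[:,0]-.4636,Q[:,1]-.2676); print('box nearest',Q[np.argsort(d)[:3]],Q[:,2].max())
rt=R.from_quat(o['ee_rot']).as_matrix(); k=(Q-o['position'])@rt; print('tool x,y of box: min y?',k[np.argsort(np.hypot(k[:,0],k[:,1]))[:400:50]].round(3))
m=np.array([(57.5,70,5),(57.5,-70,5),(-57.5,-70,5),(-57.5,70,5),(42,55,5),(42,-55,5)])*1e-3
w=R.from_euler('z',-20.87,degrees=True).apply(m)+[.4608,.2686,0]
print(wproj(c,o['position'],o['ee_rot'],w).round(1).tolist())
a=cv2.resize(c['pixels'][105:230,190:345,::-1],None,fx=5,fy=4.6,interpolation=cv2.INTER_CUBIC);cv2.imwrite('pics/w1z.png',a)
mj=np.array([(100,91,0),(100,-91,0),(42,55,8),(42,-55,8)])*1e-3
print(wproj(c,o['position'],o['ee_rot'],jigR(np.radians(-4.63)).apply(mj)+[.6112,-.051,.078]).round(1).tolist())
E
```

```text
box nearest [[0.60505322 0.28888124 0.10385864]
 [0.60605896 0.28279888 0.08398966]
 [0.60622861 0.28129401 0.09019155]] 0.1711655700438982
tool x,y of box: min y? [[0.076 0.129 0.119]
 [0.083 0.125 0.117]
 [0.078 0.129 0.159]
 [0.071 0.134 0.094]
 [0.048 0.144 0.155]
 [0.05  0.144 0.121]
 [0.085 0.127 0.158]
 [0.079 0.132 0.064]]
[[317.6, 216.6], [206.6, 216.7], [202.1, 124.4], [322.4, 124.5], [306.6, 205.1], [217.8, 205.2]]
[[167.8, 411.1], [78.8, 405.8], [132.6, 378.8], [79.6, 377.7]]
```

View pics/w1z.png

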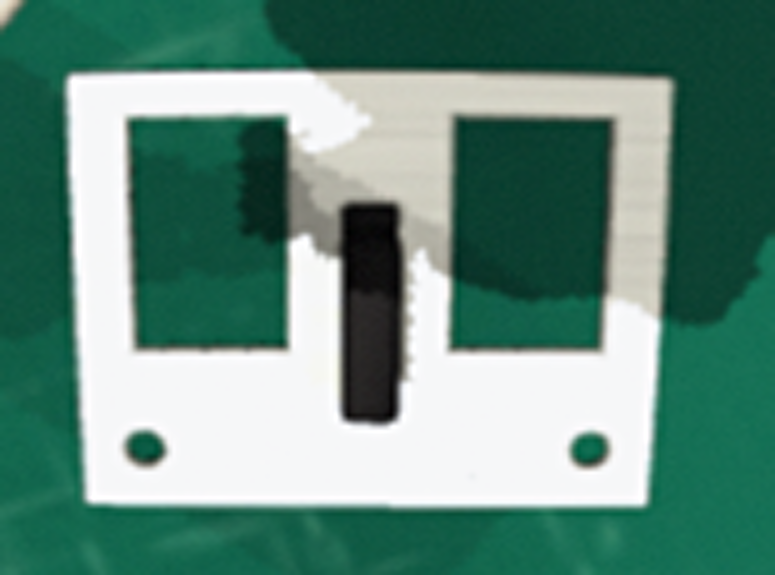

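```bash
python3 -m pendant '[[[0.2,0,-5],[0,0,0],80],[[0.2,0,-5],[0,0,0],80],[[0.05,0,-5],[0,0,0],80],[[0,0,-3],[0,0,0],80],[[0,0,0],[0,0,0],80]]'; python3 st.py;python3 -c "
from h import *
snap('wrist','w2.png')"
```

```text
clock: 1.88
position: [0.4612, 0.2665, 0.0391]
ee_rot: [0.824, 0.567, -0.003, 0.0]
ft_force: [-0.0, -0.2, 0.3]
grip_width: 0.689
t 1.875 pos [461.2 266.5  39.1] F [-0.  -0.2  0.3] w 0.6886377636490899
toolx [ 0.3575  0.9339 -0.0051] yaw 69.05373048149958 toolz [-0.0045 -0.0037 -1.    ] q [-0.81  0.36  0.23  1.92 -0.1   0.88  0.68]
```

View pics/w2.png

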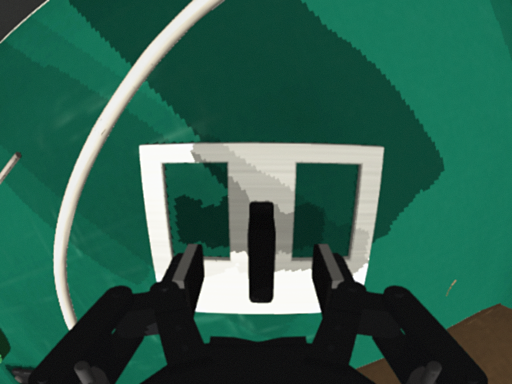

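```bash
python3 -m pendant '[[[0.1,0.2,-0.9],[0,0,0],80],[[0,0,-0.35],[0,0,0],80],[[0,0,0],[0,0,0],255],[[0,0,0],[0,0,0],255],[[0,0,0],[0,0,0],255],[[0,0,0],[0,0,0],255],[[0,0,0],[0,0,0],255]]' 60; python3 st.py
```

```text
clock: 2.8
position: [0.4652, 0.2712, 0.0317]
ee_rot: [0.824, 0.567, 0.002, -0.0]
ft_force: [-0.0, -0.4, -2.1]
grip_width: 0.147
t 2.8 pos [465.2 271.2  31.7] F [-0.  -0.4 -2.1] w 0.14744877717530525
toolx [0.3572 0.934  0.0029] yaw 69.07328053360249 toolz [ 0.0024  0.0022 -1.    ] q [-0.81  0.38  0.22  1.92 -0.11  0.86  0.68]
```

```bash
python3 -m pendant '[[[0,0,0],[0,0,0],120],[[0,-0.1,0],[0,0,0],120],[[0,0,-0.4],[0,0,0],120],[[0,0,0],[0,0,0],120]]' 60; python3 st.py
```

```text
clock: 3.3
position: [0.4654, 0.2702, 0.0275]
ee_rot: [0.824, 0.567, 0.002, -0.0]
ft_force: [0.6, 0.3, 0.1]
grip_width: 0.53
t 3.3 pos [465.4 270.2  27.5] F [0.6 0.3 0.1] w 0.5295763150552917
toolx [0.3573 0.934  0.0032] yaw 69.06847338170351 toolz [ 0.0027  0.0024 -1.    ] q [-0.8   0.38  0.22  1.92 -0.11  0.85  0.68]
```

```bash
python3 -m pendant '[[[0,-0.05,0],[0,0,0],255],[[0,0,0],[0,0,0],255],[[0,0,0],[0,0,0],255],[[0,0,0],[0,0,0],255],[[0,0,0],[0,0,0],255]]' 60; python3 st.py; python3 -m pendant '[[[0,0,3],[0,0,0],255],[[0,0,3],[0,0,0],255],[[0,0,5],[0,0,0],255],[[0,0,5],[0,0,0],255],[[0,0,0],[0,0,0],255]]'; python3 st.py;  python3 -c "
from h import *
snap('wrist','w3.png');snap('scene','s3.png');snap('side','d3.png')"
```

```text
clock: 3.92
position: [0.4655, 0.2698, 0.0277]
ee_rot: [0.824, 0.567, 0.002, -0.0]
ft_force: [-0.4, 0.2, 0.3]
grip_width: 0.15
t 3.925 pos [465.5 269.8  27.7] F [-0.4  0.2  0.3] w 0.15013671122653935
toolx [0.3572 0.934  0.0035] yaw 69.07039437400603 toolz [ 0.003   0.0026 -1.    ] q [-0.8   0.38  0.22  1.92 -0.11  0.85  0.68]
clock: 4.55
position: [0.4635, 0.2683, 0.1907]
ee_rot: [0.824, 0.567, -0.0, -0.0]
ft_force: [-0.4, -0.5, -3.3]
grip_width: 0.151
t 4.55 pos [463.5 268.3 190.7] F [-0.4 -0.5 -3.3] w 0.1508277599190852
toolx [ 3.573e-01  9.340e-01 -4.000e-04] yaw 69.06475053329086 toolz [-6.e-04 -2.e-04 -1.e+00] q [-0.84  0.17  0.25  1.79 -0.05  1.19  0.63]
```

View pics/w3.png

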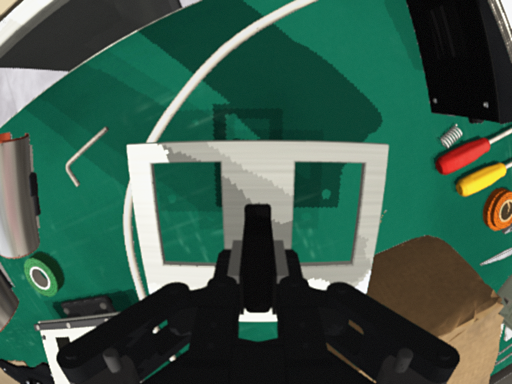

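View pics/s3.png

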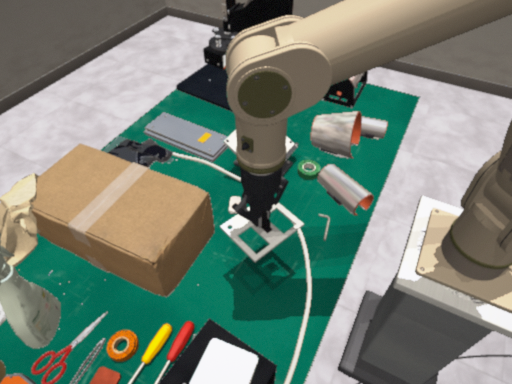

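Run:
```python
import cv2
i=cv2.imread('pics/s3.png'); cv2.imwrite('pics/s3z.png',cv2.resize(i[185:275,210:320],None,fx=7,fy=6,interpolation=cv2.INTER_CUBIC))
i=cv2.imread('pics/w3.png'); cv2.imwrite('pics/w3z.png',cv2.resize(i[130:330,115:400],None,fx=2.8,fy=2.8,interpolation=cv2.INTER_CUBIC))
```

```text
(no output)
```

View pics/s3z.png

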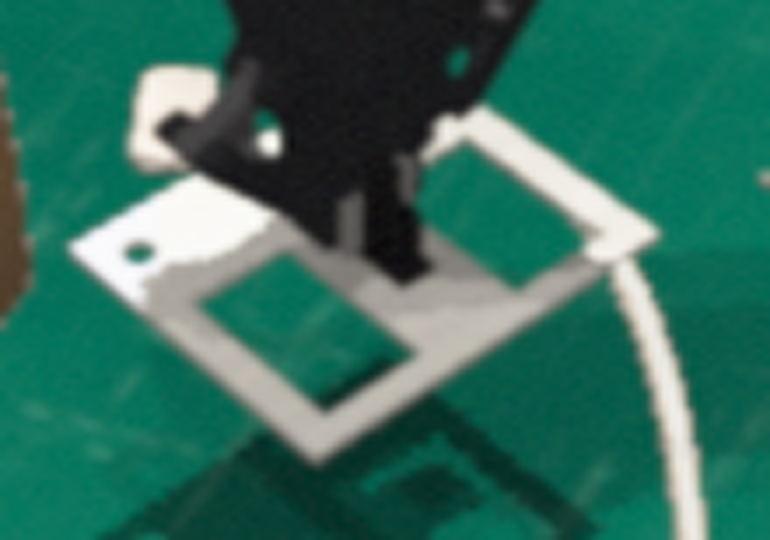

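View pics/w3z.png

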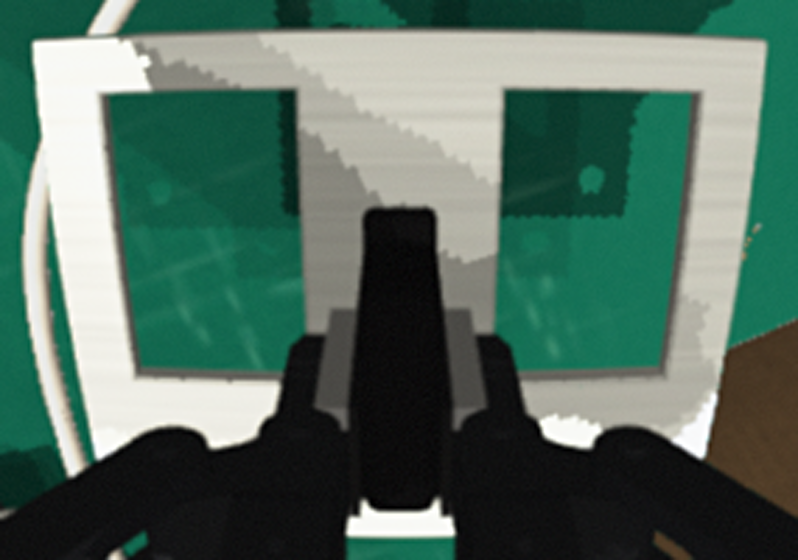

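```bash
cat > fit3.py <<'E'
from h import *
from scipy.optimize import least_squares
o=manip.get_obs(); pos,q=o['position'],o['ee_rot']
S=[((57.5,70),(68,247)),((-57.5,70),(317,461)),((-57.5,-70),(660,235)),((42,55),(138,252)),((15,57),(200,302)),((15,19),(285,250)),((-47,19),(415,352)),((-47,57),(325,410)),((15,-57),(468,140)),((-47,-57),(590,238)),((-47,-19),(517,290))]
W=[((-57.5,-70),(33,42)),((-57.5,70),(767,42)),((-47,19),(503,92)),((-47,57),(701,92)),((15,57),(666,380)),((-47,-19),(297,92)),((-47,-57),(101,93)),((15,-57),(134,378))]
def prep(L,s,off): 
    m=np.array([(*t[0],5) for t in L])*1e-3; return m,(np.array([t[1] for t in L])+.5)/s+np.array(off)-.5
ms,ps=prep(S,[7,6],[210,185]); mw,pw=prep(W,[2.8,2.8],[115,130])
cs=dict(np.load('pics/s3.npz')); cw=dict(np.load('pics/w3.npz'))
# nominal: tool x = templ y, tool y = templ x, tool z=-z
N=R.from_matrix(np.array([[0,1,0],[1,0,0],[0,0,-1.]]))
def W2(p,m): return R.from_quat(q).apply((R.from_rotvec(p[3:])*N).apply(m)+p[:3])+pos
fs=lambda p:(proj(cs,W2(p,ms))-ps).ravel(); fw=lambda p:(wproj(cw,pos,q,W2(p,mw))-pw).ravel()
reg=lambda p:np.r_[p[:3]-[0,-.003,.0277],p[3]*.05,p[4:]*.3]*50
for n,f in (('scene',fs),('wrist',fw),('both',lambda p:np.r_[fs(p),fw(p)])):
    r=least_squares(lambda p:np.r_[f(p),reg(p)],[0,-.003,.0277,0,0,0]); print(n,(r.x[:3]*1e3).round(1),np.degrees(r.x[3:]).round(2),'rms',np.sqrt(np.mean(f(r.x)**2)).round(2))
E
python3 fit3.py
```

```text
scene [-1.3  0.5 32.1] [ 0.09  0.77 -0.16] rms 0.64
wrist [-0.2 -3.9 27.9] [-0.2   0.27 -0.03] rms 0.4
both [-0.1 -3.7 27.9] [-0.26  0.39 -0.05] rms 0.8
```

```bash
cat > goal.py <<'E'
# usage: goal.py fx fy fz [tilt_deg extra pitch, + = upper edge raised]
from h import *
import sys,json
J=json.load(open('jig.json'))  # x,y,yaw_deg, tcp in template (mm)
def goal(fx,fy,fz,tilt=0,Jd=J):
    N=R.from_matrix(np.array([[0,1,0],[1,0,0],[0,0,-1.]]))
    Rj=jigR(np.radians(Jd['yaw'])); Rt=Rj*R.from_euler('y',-tilt,degrees=True)
    t=np.array([Jd['x'],Jd['y'],Jd.get('z',.078)])+Rj.apply(np.array([fx,fy,fz])*1e-3)
    return t+Rt.apply(np.array(Jd['tcp'])*1e-3), Rt*N.inv()
if __name__=='__main__':
    a=[float(v) for v in sys.argv[1:]]
    p,r=goal(*a); o=manip.get_obs(); dr=(r*R.from_quat(o['ee_rot']).inv()).as_rotvec(degrees=True)
    print('goal',p.round(4),'d cm',((p-o['position'])*100).round(2),'turn',dr.round(2))
    # current template in jig frame
    N=R.from_matrix(np.array([[0,1,0],[1,0,0],[0,0,-1.]]))
    Rt=R.from_quat(o['ee_rot'])*N; Rj=jigR(np.radians(J['yaw']))
    t=o['position']-Rt.apply(np.array(J['tcp'])*1e-3)-[J['x'],J['y'],J.get('z',.078)]
    print('templ in jig mm',(Rj.inv().apply(t)*1e3).round(1),'rot',(Rj.inv()*Rt).as_rotvec(degrees=True).round(2),'F',o['ft_force'].round(1),'t',o['clock'])
E
echo '{"x":0.6112,"y":-0.051,"yaw":-4.63,"tcp":[3.9,0,27.9]}' > jig.json; python3 goal.py 0 14 60
```

```text
goal [ 0.5719 -0.0338  0.1561] d cm [ 11.06 -30.08  -2.97] turn [ -6.31 -29.71  16.02]
templ in jig mm [-115.1  305.8  158.7] rot [ -4.64  30.12 -15.82] F [-0.9  0.3 -2.6] t 4.7
```

```bash
python3 -m pendant '[[[1.5,-4.3,1.5],[-0.9,-4.25,2.3],255],[[1.5,-4.3,1.5],[-0.9,-4.25,2.3],255],[[1.5,-4.3,0.5],[-0.9,-4.25,2.3],255],[[1.6,-4.3,0],[-0.9,-4.25,2.3],255],[[1.6,-4.3,0],[-0.9,-4.25,2.3],255],[[1.6,-4.3,0],[-0.9,-4.25,2.3],255],[[1.6,-4.3,-1],[-0.9,-4.2,2.3],255],[[0,0,0],[0,0,0],255]]'; python3 st.py; python3 goal.py 0 14 60;  python3 -c "
from h import *
snap('wrist','w4.png');snap('scene','s4.png')"
```

```text
clock: 5.7
position: [0.5644, -0.0451, 0.1955]
ee_rot: [0.706, 0.66, 0.168, 0.195]
ft_force: [-0.2, -0.0, -2.7]
grip_width: 0.151
t 5.7 pos [564.4 -45.1 195.5] F [-0.2 -0.  -2.7] w 0.15097411904514707
toolx [ 0.0729  0.9971 -0.0208] yaw 85.81964237882396 toolz [ 0.4945 -0.0543 -0.8675] q [-0.6  -0.12  0.53  2.15  0.26  0.59  1.27]
goal [ 0.5719 -0.0338  0.1561] d cm [ 0.75  1.13 -3.95] turn [ 1.18 -0.28 -0.45]
templ in jig mm [14.   1.6 97.5] rot [-0.81  0.19  0.98] F [-0.2 -0.  -2.7] t 5.7
```

View pics/w4.png

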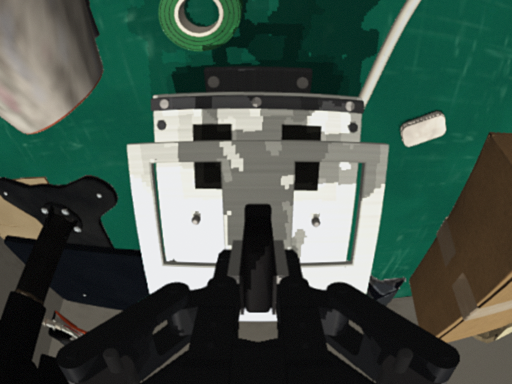

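View pics/s4.png

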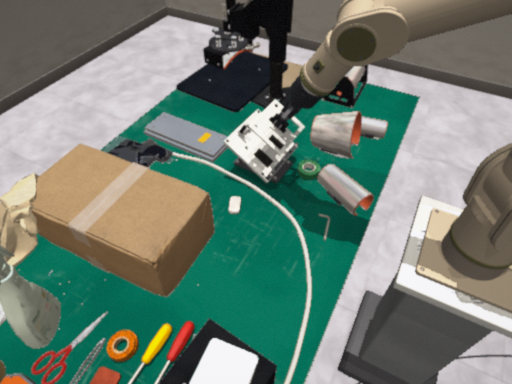

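Run:
```python
import cv2
i=cv2.imread('pics/w4.png'); cv2.imwrite('pics/w4z.png',cv2.resize(i[80:280,115:400],None,fx=2.8,fy=2.8,interpolation=cv2.INTER_CUBIC))
```

```text
(no output)
```

View pics/w4z.png

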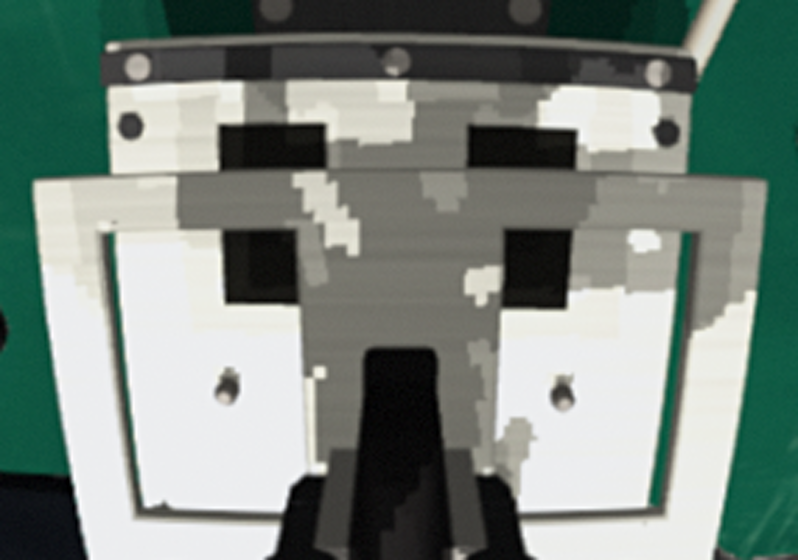

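```bash
cat > fit4.py <<'E'
from h import *
from scipy.optimize import least_squares
o=manip.get_obs(); pos,q=o['position'],o['ee_rot']
cw=dict(np.load('pics/w4.npz')); print('cam in tool',np.round(cw['hand_eye'],3).tolist())
z2=lambda L:(np.array(L)+.5)/2.8+np.array([115,80])-.5
mj=np.array([(42,55,8),(42,-55,8)])*1e-3; pj=z2([(565,402),(224,397)])
ml=np.array([(-58,88,0),(-58,-88,0),(-58,88,14),(-58,-88,14),(-69,88,14),(-69,-88,14),(-58,0,0),(-58,91,0),(-58,-91,0),(0,91,0),(42,55,0),(42,-55,0)])*1e-3
rg=lambda p:[0]
for free in (0,1):
    J=lambda p,m:jigR(p[2]).apply(m)+[p[0],p[1],.078+ (p[3] if free else 0)]
    f=lambda p:np.r_[(wproj(cw,pos,q,J(p,mj))-pj).ravel(), (p[3]*300 if free else 0)]
    r=least_squares(f,[.61,-.05,-.08,0]); print(r.x[:2],np.degrees(r.x[2]),r.x[3],r.fun.round(2))
    print(((wproj(cw,pos,q,J(r.x,ml))-[114.5,79.5])*2.8).round(0).tolist())
E
python3 fit4.py
```

```text
cam in tool [[1.0, -0.0, 0.0, -0.0], [0.0, 0.95, 0.314, -0.081], [-0.001, -0.314, 0.95, -0.125], [0.0, 0.0, 0.0, 1.0]]
[ 0.61230891 -0.0485639 ] -3.8352679233788076 0.0 [-0.18 -0.05  0.19 -0.05  0.  ]
[[682.0, 91.0], [116.0, 87.0], [697.0, 93.0], [100.0, 89.0], [698.0, 56.0], [99.0, 52.0], [397.0, 79.0], [691.0, 92.0], [107.0, 87.0], [678.0, 272.0], [561.0, 393.0], [230.0, 388.0]]
[ 0.61184112 -0.04852646] -3.829032646540728 0.000393675913451053 [-0.05 -0.01  0.05 -0.01  0.12]
[[683.0, 91.0], [115.0, 86.0], [697.0, 92.0], [99.0, 88.0], [699.0, 55.0], [98.0, 51.0], [397.0, 79.0], [692.0, 91.0], [106.0, 87.0], [679.0, 272.0], [561.0, 393.0], [230.0, 388.0]]
```

```bash
echo '{"x":0.6121,"y":-0.0486,"yaw":-3.9,"tcp":[3.9,0,27.9]}' > jig.json; python3 goal.py 2 10 30 4.6
```

```text
goal [ 0.5869 -0.0369  0.1302] d cm [ 2.16  0.46 -6.69] turn [ 0.82 -4.81  0.1 ]
templ in jig mm [14.7  3.5 98.8] rot [-1.02  0.14  0.53] F [-1.   1.1 -2. ] t 5.8
```

```bash
python3 -m pendant '[[[0,0.1,-1.5],[0.3,-1.6,0],255],[[0.5,0.2,-1.5],[0.3,-1.6,0],255],[[0.7,0.1,-1.5],[0.2,-1.6,0.1],255],[[0.9,0.1,-2.0],[0,0,0],255],[[0,0,0],[0,0,0],255]]';python3 goal.py 1.5 10 12 4.6
```

```text
clock: 6.42
position: [0.5862, -0.0278, 0.1284]
ee_rot: [0.695, 0.656, 0.203, 0.215]
ft_force: [-0.4, 0.3, -1.7]
grip_width: 0.151
goal [ 0.5955 -0.0374  0.1143] d cm [ 0.93 -0.96 -1.41] turn [ 0.01 -0.21 -0.59]
templ in jig mm [-0.2 19.1 29.2] rot [ 0.3  -4.4   0.51] F [-0.4  0.3 -1.7] t 6.425
```

```bash
python3 -m pendant '[[[0.4,-0.5,-0.7],[0,-0.1,-0.3],255],[[0.4,-0.4,-0.7],[0,0,-0.3],255],[[0,0,0],[0,0,0],255]]';python3 goal.py 1 10 4.6 4.6
```

```text
clock: 6.8
position: [0.5944, -0.0336, 0.1154]
ee_rot: [0.697, 0.653, 0.203, 0.216]
ft_force: [0.4, -0.4, -1.7]
grip_width: 0.152
goal [ 0.5987 -0.0377  0.1077] d cm [ 0.44 -0.41 -0.77] turn [-0.04 -0.19 -0.22]
templ in jig mm [ 0.8 13.8 13.6] rot [ 0.14 -4.41  0.17] F [ 0.4 -0.4 -1.7] t 6.8
```

```bash
python3 -m pendant '[[[0.3,-0.35,-0.35],[0,-0.1,-0.1],255],[[0.1,-0.05,-0.2],[0,-0.1,-0.1],255],[[0,0,0],[0,0,0],255]]';python3 goal.py 1 10 4.6 4.6;  python3 -c "
from h import *
snap('wrist','w5.png')"
```

```text
clock: 7.18
position: [0.5987, -0.0356, 0.1116]
ee_rot: [0.697, 0.652, 0.204, 0.217]
ft_force: [-0.2, -0.9, -1.8]
grip_width: 0.152
goal [ 0.5987 -0.0377  0.1077] d cm [ 0.01 -0.21 -0.39] turn [-0.11  0.06 -0.16]
templ in jig mm [ 2.8 12.1  8.1] rot [ 0.18 -4.65  0.07] F [-0.2 -0.9 -1.8] t 7.175
```

View pics/w5.png

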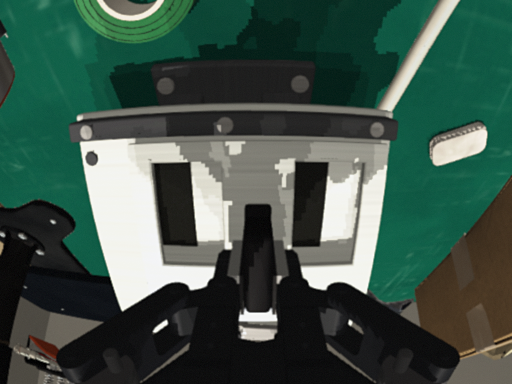

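```bash
python3 -m pendant '[[[0,-0.2,-0.2],[0,0,-0.1],255],[[0,-0.1,-0.15],[0,0,0],255],[[0,0,0],[0,0,0],255]]';python3 goal.py 1 10 4.6 4.6
```

```text
clock: 7.6
position: [0.5986, -0.0385, 0.1083]
ee_rot: [0.697, 0.652, 0.204, 0.217]
ft_force: [-0.0, -0.2, -1.6]
grip_width: 0.154
goal [ 0.5987 -0.0377  0.1077] d cm [ 0.01  0.08 -0.06] turn [-0.13  0.08 -0.08]
templ in jig mm [1.3 9.3 5.2] rot [ 0.16 -4.67 -0.01] F [-0.  -0.2 -1.6] t 7.6
```

Now creep down to contact.

```bash
python3 -m pendant '[[[0,0.05,-0.15],[0,0,0],255],[[0,0.05,-0.1],[0,0,0],255],[[0,0,0],[0,0,0],255]]';python3 goal.py 0 10 4.6 4.6
```

```text
clock: 7.98
position: [0.599, -0.0384, 0.1077]
ee_rot: [0.698, 0.651, 0.205, 0.217]
ft_force: [-5.3, 0.9, 3.1]
grip_width: 0.151
goal [ 0.5979 -0.0376  0.1072] d cm [-0.12  0.08 -0.06] turn [-0.21  0.19  0.02]
templ in jig mm [1.4 9.4 4.5] rot [ 0.18 -4.78 -0.13] F [-5.3  0.9  3.1] t 7.975
```

```bash
python3 -m pendant '[[[-0.1,0,-0.06],[0,0,0],255],[[-0.1,0,-0.05],[0,0,0],255],[[0,0,0],[0,0,0],255]]';python3 goal.py 0 6 4.6 4.6
```

```text
clock: 8.35
position: [0.5975, -0.0383, 0.1072]
ee_rot: [0.698, 0.651, 0.206, 0.218]
ft_force: [-1.1, -0.3, 0.5]
grip_width: 0.15
goal [ 0.5976 -0.0416  0.1072] d cm [ 0.01 -0.33 -0.  ] turn [-0.21  0.28  0.01]
templ in jig mm [-0.1  9.3  4.8] rot [ 0.19 -4.87 -0.14] F [-1.1 -0.3  0.5] t 8.35
```

```bash
python3 -m pendant '[[[0,0,0],[0,0,0],185],[[0,0,0],[0,0,0],185],[[0,0,0],[0,0,0],185],[[0,0,0],[0,0,0],185],[[0,0,0],[0,0,0],185]]';python3 goal.py 0 6 4.6 4.6; python3 -c "
from h import *
snap('wrist','w6.png');snap('scene','s6.png')
i=cv2.imread('pics/s6.png');cv2.imwrite('pics/s6z.png',cv2.resize(i[95:195,205:325],None,fx=6,fy=6,interpolation=cv2.INTER_CUBIC))"
```

```text
clock: 8.98
position: [0.5978, -0.0382, 0.1073]
ee_rot: [0.698, 0.651, 0.206, 0.218]
ft_force: [0.4, 0.2, -0.8]
grip_width: 0.276
goal [ 0.5976 -0.0416  0.1072] d cm [-0.02 -0.34 -0.01] turn [-0.22  0.31  0.01]
templ in jig mm [0.2 9.5 4.7] rot [ 0.2  -4.9  -0.13] F [ 0.4  0.2 -0.8] t 8.975
```

View pics/w6.png

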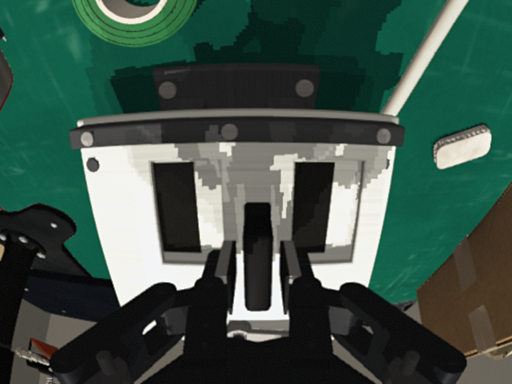

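View pics/s6z.png

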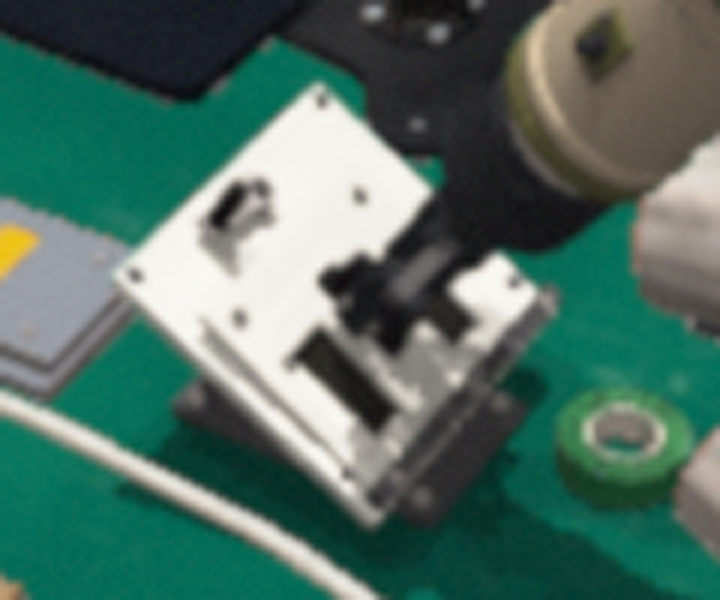

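```bash
python3 -m pendant '[[[0,-0.25,0],[0,0,0],185],[[0,-0.25,0],[0,0,0],185],[[0,-0.2,0],[0,0,0],185],[[0,-0.2,0],[0,0,0],185],[[0,0,0],[0,0,0],185]]';python3 goal.py 0 0 4.6 4.6; python3 -c "
from h import *
snap('wrist','w7.png')"
```

```text
clock: 9.7
position: [0.5977, -0.0474, 0.1072]
ee_rot: [0.697, 0.651, 0.206, 0.218]
ft_force: [0.2, -0.2, -0.6]
grip_width: 0.273
goal [ 0.5972 -0.0476  0.1072] d cm [-0.05 -0.01 -0.  ] turn [-0.23  0.29 -0.03]
templ in jig mm [0.5 0.3 4.4] rot [ 0.22 -4.87 -0.11] F [ 0.2 -0.2 -0.6] t 9.7
```

View pics/w7.png

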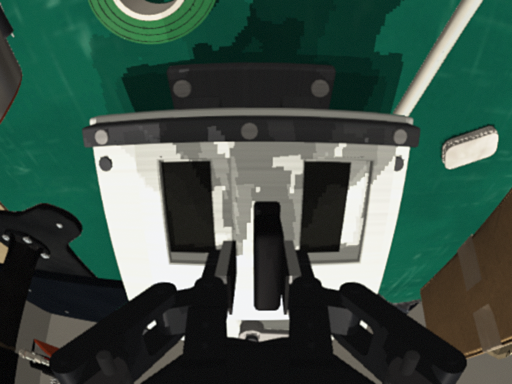

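```bash
python3 -m pendant '[[[-0.03,-0.2,0],[0,0,0],185],[[0,-0.12,0],[0,0,0],185],[[0,0,0],[0,0,0],185]]';python3 goal.py 0 0 4.6 4.6; python3 -c "
from h import *
snap('wrist','w8.png')"
```

```text
clock: 10.12
position: [0.5975, -0.0507, 0.1072]
ee_rot: [0.697, 0.651, 0.206, 0.218]
ft_force: [-0.3, 0.3, -0.0]
grip_width: 0.273
goal [ 0.5972 -0.0476  0.1072] d cm [-0.03  0.31 -0.  ] turn [-0.23  0.3  -0.04]
templ in jig mm [ 0.6 -3.   4.4] rot [ 0.23 -4.89 -0.1 ] F [-0.3  0.3 -0. ] t 10.125
```

View pics/w8.png

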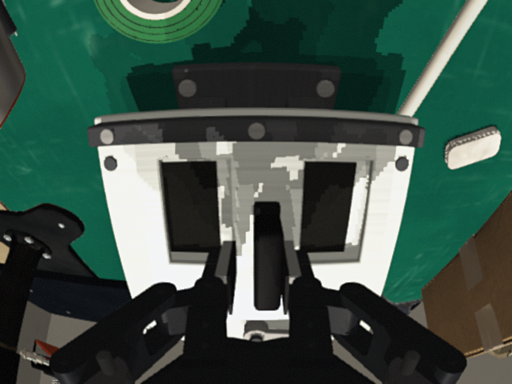

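```bash
python3 -m pendant '[[[-0.02,-0.12,0],[0,0,0],185],[[0,-0.05,0],[0,0,0],185],[[0,0,0],[0,0,0],185]]';python3 goal.py 0 0 4.6 4.6; python3 -c "
from h import *
snap('wrist','w9.png')
snap('scene','s9.png')
i=cv2.imread('pics/s9.png');cv2.imwrite('pics/s9z.png',cv2.resize(i[95:195,205:325],None,fx=6,fy=6,interpolation=cv2.INTER_CUBIC))"
```

```text
clock: 10.55
position: [0.5973, -0.0524, 0.1072]
ee_rot: [0.697, 0.651, 0.206, 0.218]
ft_force: [0.6, 1.1, -0.3]
grip_width: 0.275
goal [ 0.5972 -0.0476  0.1072] d cm [-0.01  0.48 -0.01] turn [-0.22  0.31 -0.05]
templ in jig mm [ 0.6 -4.7  4.4] rot [ 0.23 -4.89 -0.09] F [ 0.6  1.1 -0.3] t 10.55
```

View pics/w9.png

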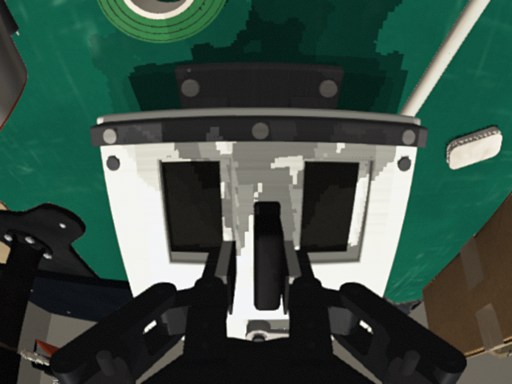

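View pics/s9z.png

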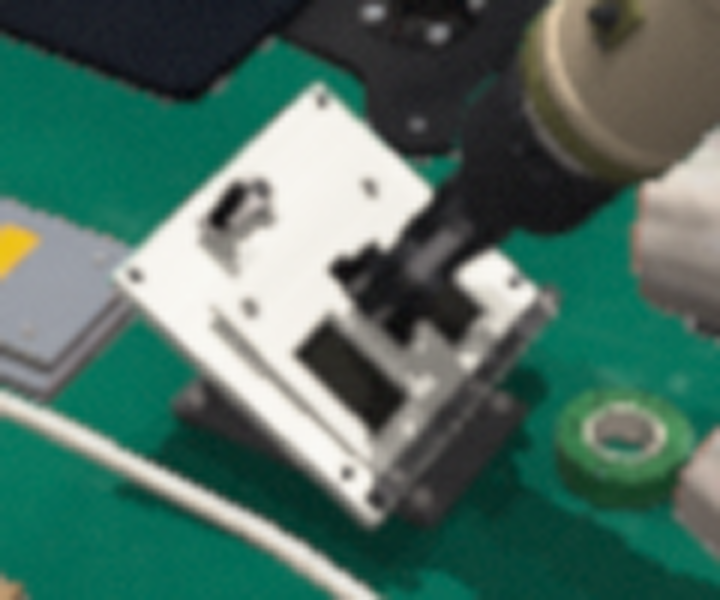

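```bash
python3 -m pendant '[[[0,0.25,0],[0,0,0],185],[[0,0.05,0],[0,0,0],185],[[0,0,0],[0,0,0],185]]';python3 goal.py 0 0 4.6 4.6; python3 -c "
from h import *
snap('wrist','w10.png')
i=cv2.imread('pics/w10.png');cv2.imwrite('pics/w10z.png',cv2.resize(i[100:350,80:440],None,fx=2.2,fy=2.2,interpolation=cv2.INTER_CUBIC))"
```

```text
clock: 11.02
position: [0.5973, -0.0495, 0.1073]
ee_rot: [0.697, 0.651, 0.206, 0.218]
ft_force: [0.0, 0.9, 0.1]
grip_width: 0.277
goal [ 0.5972 -0.0476  0.1072] d cm [-0.01  0.19 -0.01] turn [-0.21  0.31 -0.02]
templ in jig mm [ 0.5 -1.8  4.6] rot [ 0.21 -4.9  -0.11] F [0.  0.9 0.1] t 11.025
```

View pics/w10z.png

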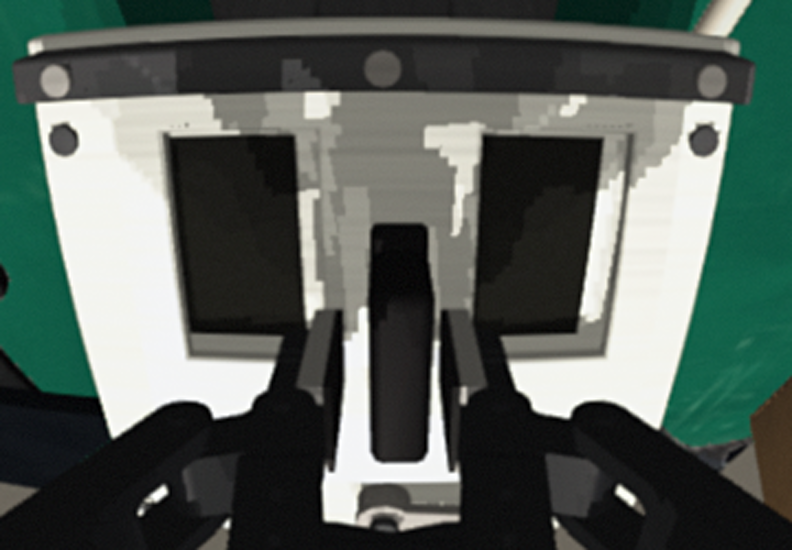

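```bash
cat > fit10.py <<'E'
from h import *
from scipy.optimize import least_squares
o=manip.get_obs(); pos,q=o['position'],o['ee_rot']
cw=dict(np.load('pics/w10.npz'))
z2=lambda L:(np.array(L)+.5)/2.2+np.array([80,100])-.5
L=np.array([(-58,88,14),(-58,-88,14),(-69,88,14),(-69,-88,14)])*1e-3; pl=z2([(753,101),(17,102),(752,60),(17,62)])
T=np.array([(-47,57,5),(15,57,5),(-47,-57,5),(15,-57,5)])*1e-3; pt=z2([(632,133),(605,357),(165,136),(188,356)])
def tw(p):
    Rj=jigR(p[2]); Rt=Rj*R.from_euler('z',p[6])*R.from_euler('y',-p[5])
    return Rt.apply(T)+Rj.apply([p[3],p[4],.0575*np.sin(p[5])])+[p[0],p[1],.078]
def f(p):
    a=wproj(cw,pos,q,jigR(p[2]).apply(L)+[p[0],p[1],.078])-pl
    return np.r_[a.ravel(),(wproj(cw,pos,q,tw(p))-pt).ravel()]
r=least_squares(f,[.612,-.0486,-.068,0,0,.04,0],x_scale=[.01,.01,.02,.01,.01,.02,.02])
p=r.x;print('jig',p[:2],np.degrees(p[2]),'templ mm',p[3:5]*1e3,'tilt,yaw',np.degrees(p[5:]),r.fun.round(2))
E
python3 fit10.py
```

```text
jig [ 0.61055657 -0.05207924] -4.059047324448673 templ mm [-0.10650869  3.49743233] tilt,yaw [ 3.01029976 -0.04874646] [ 0.7   2.26 -0.91  2.55  3.97  0.41 -3.8   0.29  1.52  0.85 -0.18 -0.56
 -2.06 -0.6   0.72  0.61]
```

```bash
python3 -m pendant '[[[0,-0.25,0],[0,0,0],185],[[0,-0.15,0],[0,0,0],185],[[0,-0.1,0],[0,0,0],185],[[0,0,0],[0,0,0],185]]';python3 goal.py 0 0 4.6 4.6; python3 -c "
from h import *
snap('wrist','w11.png')
i=cv2.imread('pics/w11.png');cv2.imwrite('pics/w11z.png',cv2.resize(i[100:350,80:440],None,fx=2.2,fy=2.2,interpolation=cv2.INTER_CUBIC))"
```

```text
clock: 11.58
position: [0.5974, -0.0549, 0.1073]
ee_rot: [0.697, 0.651, 0.206, 0.218]
ft_force: [0.2, 0.9, 0.2]
grip_width: 0.271
goal [ 0.5972 -0.0476  0.1072] d cm [-0.02  0.73 -0.02] turn [-0.22  0.32 -0.02]
templ in jig mm [ 0.8 -7.2  4.4] rot [ 0.21 -4.9  -0.11] F [0.2 0.9 0.2] t 11.575
```

View pics/w11z.png

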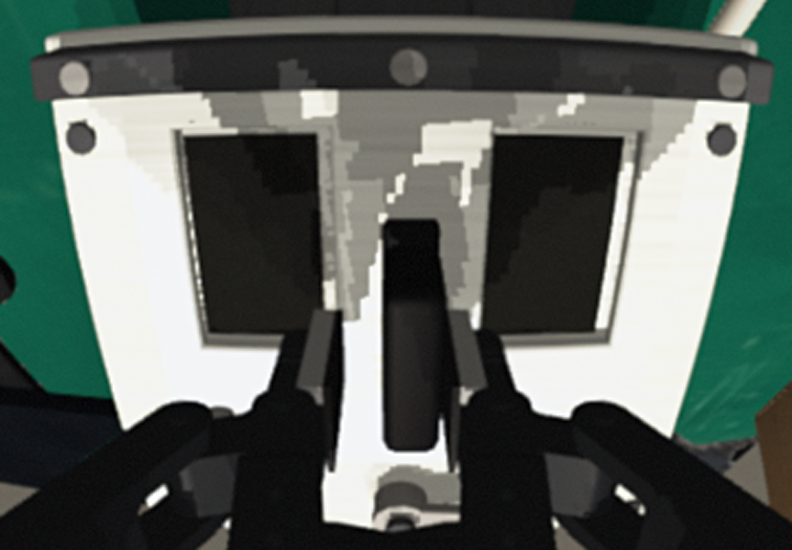

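```bash
python3 -m pendant '[[[0,0.25,0],[0,0,0],170],[[0,0.1,0],[0,0,0],160],[[0,0,0],[0,0,0],160],[[-0.8,0.06,1.2],[0,0,0],160],[[-1.6,0.1,2.4],[0,0,0],160],[[-1.6,0.1,2.4],[0,0,0],160],[[0,0,1],[0,0,0],160],[[0,0,0],[0,0,0],160]]';python3 st.py; python3 -c "
from h import *
snap('wrist','w12.png');snap('scene','s12.png')
i=cv2.imread('pics/w12.png');cv2.imwrite('pics/w12z.png',cv2.resize(i[60:330,80:440],None,fx=2.2,fy=2.2,interpolation=cv2.INTER_CUBIC))
i=cv2.imread('pics/s12.png');cv2.imwrite('pics/s12z.png',cv2.resize(i[95:195,205:325],None,fx=6,fy=6,interpolation=cv2.INTER_CUBIC))"
```

```text
clock: 12.62
position: [0.5566, -0.0485, 0.1787]
ee_rot: [0.697, 0.651, 0.206, 0.218]
ft_force: [-0.1, 0.1, 1.0]
grip_width: 0.373
t 12.625 pos [556.6 -48.5 178.7] F [-0.1  0.1  1. ] w 0.37338523509218274
toolx [0.0675 0.9977 0.0036] yaw 86.13024963937364 toolz [ 0.571  -0.0357 -0.8202] q [-0.59 -0.16  0.54  2.26  0.33  0.44  1.21]
```

View pics/w12z.png

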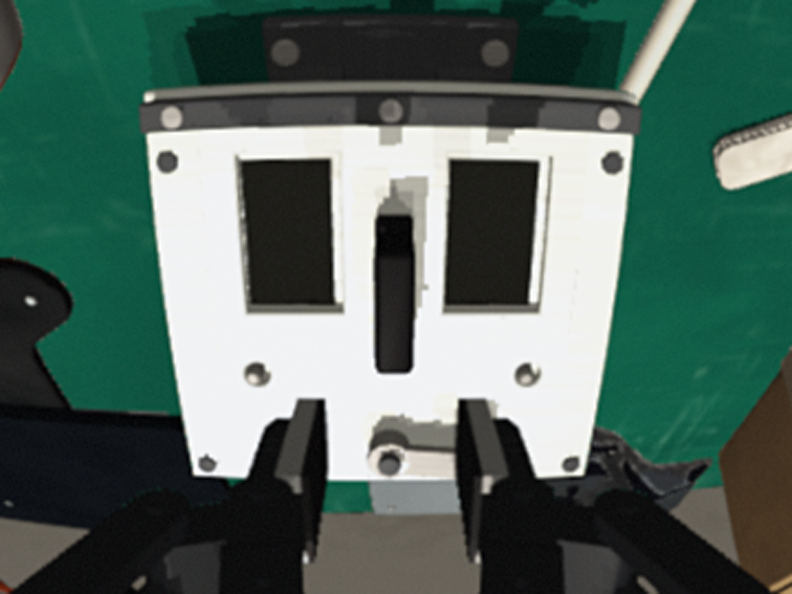

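View pics/s12z.png

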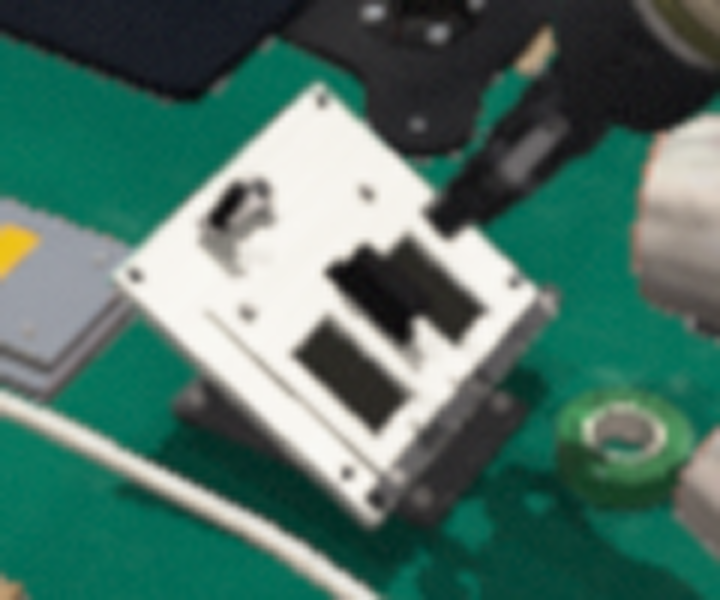

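```bash
cat > flush.py <<'E'
from h import *
import sys
a=dict(np.load('pics/scene0.npz')); b=dict(np.load(sys.argv[1]))
Rj=jigR(np.radians(-4.3)).as_matrix(); o=[.6115,-.0498,.078]
Q0=(world(a)-o)@Rj; Q=(world(b)-o)@Rj
for n,x0,x1,y0,y1 in (('upL',25,54,10,65),('upR',25,54,-65,-10),('left',-45,15,60,68),('right',-45,15,-68,-60),('faceL',-50,40,76,88),('top',65,95,-80,-20)):
    mk=lambda Q:(Q[...,0]>x0/1e3)&(Q[...,0]<x1/1e3)&(Q[...,1]>y0/1e3)&(Q[...,1]<y1/1e3)&(abs(Q[...,2])<.02)
    z0=Q0[mk(Q0)][:,2];z=Q[mk(Q)][:,2]; print(n,'before',(np.median(z0)*1e3).round(2),len(z0),'now',(np.median(z)*1e3).round(2),len(z))
E
python3 flush.py pics/s12.npz; echo riding; python3 flush.py pics/s9.npz
```

```text
upL before 1.57 152 now 6.35 145
upR before 1.79 136 now 6.96 127
left before 1.53 47 now 5.76 62
right before 1.81 41 now 6.35 48
faceL before 0.73 152 now 0.68 146
top before 1.8 143 now 1.61 140
riding
upL before 1.57 152 now 14.18 153
upR before 1.79 136 now 13.95 134
left before 1.53 47 now 9.93 52
right before 1.81 41 now 8.96 17
faceL before 0.73 152 now 0.95 145
top before 1.8 143 now 1.45 139
```

```bash
echo '{"x":0.6117,"y":-0.0505,"yaw":-4.2,"tcp":[0,0,0]}' > jig.json; python3 goal.py 106 34 78
```

```text
goal [ 0.6668 -0.0205  0.1985] d cm [11.09  2.83  2.11] turn [ 0.2   4.77 -0.3 ]
templ in jig mm [  1.5  -2.3 113.9] rot [ 0.28 -4.77  0.18] F [-0.4 -0.1 -0.8] t 12.725
```

```bash
python3 -m pendant '[[[2.8,0.7,0.8],[0,1.2,0],255],[[2.8,0.7,0.8],[0,1.2,0],255],[[2.8,0.7,0.8],[0,1.2,0],255],[[2.6,0.7,0.3],[0,1.2,0],255],[[0,0,0],[0,0,0],255]]' 30;python3 goal.py 106 34 60; python3 -c "
from h import *
snap('wrist','w13.png');snap('scene','s13.png')
i=cv2.imread('pics/s13.png');cv2.imwrite('pics/s13z.png',cv2.resize(i[75:175,205:325],None,fx=6,fy=6,interpolation=cv2.INTER_CUBIC))"
```

```text
clock: 13.35
position: [0.6689, -0.0202, 0.198]
ee_rot: [0.706, 0.661, 0.17, 0.188]
ft_force: [-0.8, 1.3, -0.6]
grip_width: -0.0
goal [ 0.6758 -0.0211  0.183 ] d cm [ 0.7  -0.1  -1.51] turn [ 0.44 -0.62 -0.32]
templ in jig mm [107.5  34.4  76.6] rot [-0.26  0.59  0.52] F [-0.8  1.3 -0.6] t 13.35
```

View pics/w13.png

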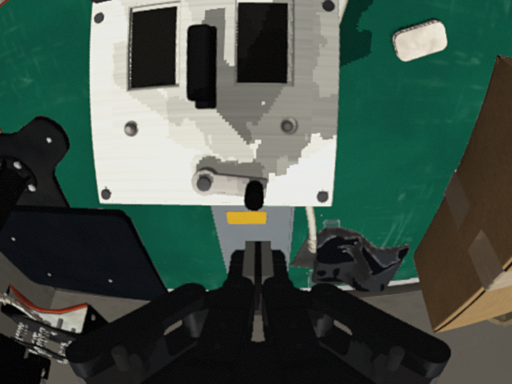

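View pics/s13z.png

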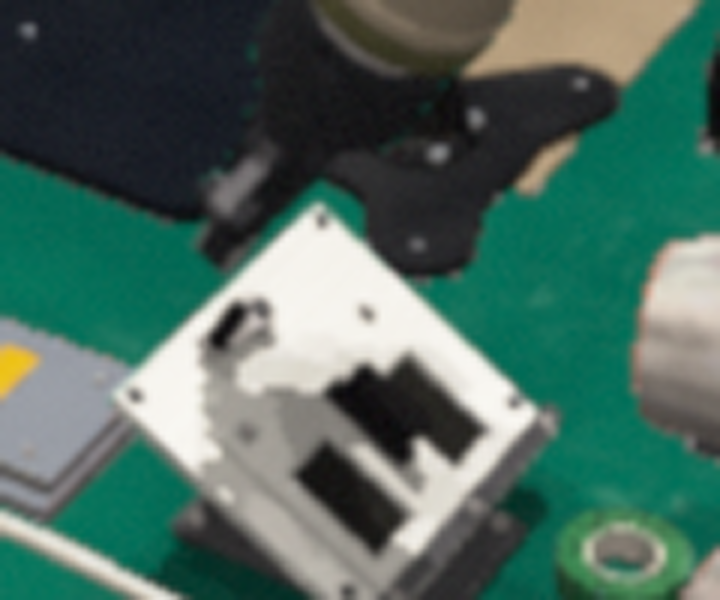

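```bash
python3 -m pendant '[[[0.7,-0.05,-1.3],[0,0,0],255],[[0.7,-0.05,-1.3],[0.2,-0.3,-0.2],255],[[0.6,-0.05,-1.1],[0.2,-0.3,-0.2],255],[[0,0,0],[0,0,0],255]]';python3 goal.py 106 34 34; python3 -c "
from h import *
snap('wrist','w14.png')"
```

```text
clock: 13.95
position: [0.6844, -0.025, 0.1571]
ee_rot: [0.71, 0.656, 0.174, 0.189]
ft_force: [-0.2, 0.8, 0.3]
grip_width: 0.0
goal [ 0.6888 -0.0221  0.1604] d cm [0.44 0.29 0.33] turn [-0.01 -0.23  0.33]
templ in jig mm [100.7  30.8  33.2] rot [-0.17  0.23 -0.28] F [-0.2  0.8  0.3] t 13.95
```

View pics/w14.png

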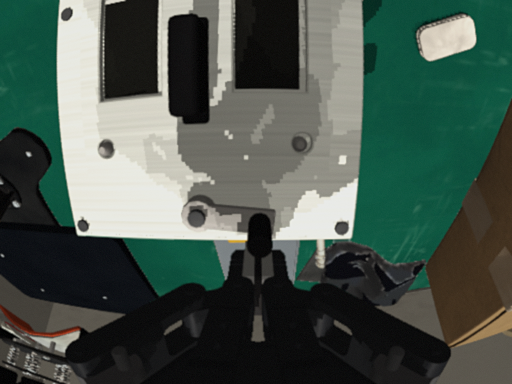

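```bash
python3 -m pendant '[[[-0.43,0.03,-0.25],[0,0,0],255],[[-0.43,0.03,-0.25],[0,0,0],255],[[-0.43,0,-0.25],[0,0,0],255],[[0,0,0],[0,0,0],255]]';python3 goal.py 67 22 34
```

```text
clock: 14.5
position: [0.6714, -0.0241, 0.1519]
ee_rot: [0.709, 0.655, 0.176, 0.19]
ft_force: [-1.4, -0.8, -0.1]
grip_width: -0.004
goal [ 0.6542 -0.0316  0.1409] d cm [-1.72 -0.75 -1.1 ] turn [-0.08  0.02  0.31]
templ in jig mm [86.9 30.7 35.2] rot [-0.09 -0.01 -0.31] F [-1.4 -0.8 -0.1] t 14.5
```

```bash
python3 -m pendant '[[[-0.43,-0.13,-0.27],[0,0,0],255],[[-0.43,-0.18,-0.27],[0,0,0],255],[[-0.43,-0.22,-0.27],[0,0,0],255],[[-0.43,-0.22,-0.27],[0,0,0],255],[[0,0,0],[0,0,0],255]]';python3 goal.py 67 22 34;  python3 -c "
from h import *
snap('wrist','w15.png')"
```

```text
clock: 15.12
position: [0.6547, -0.0334, 0.1425]
ee_rot: [0.709, 0.655, 0.178, 0.191]
ft_force: [0.5, -0.9, 0.5]
grip_width: -0.001
goal [ 0.6542 -0.0316  0.1409] d cm [-0.04  0.18 -0.16] turn [-0.06  0.29  0.38]
templ in jig mm [68.3 20.2 35.1] rot [-0.12 -0.28 -0.37] F [ 0.5 -0.9  0.5] t 15.125
```

View pics/w15.png

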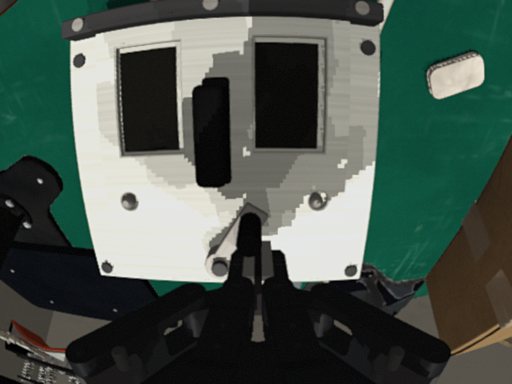

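```bash
python3 -m pendant '[[[0.5,-0.03,0.3],[0,0,0],255],[[0.1,1.5,0],[0,0,0],255],[[0.1,1.6,0],[0,0,0.2],255],[[-0.75,0.05,-0.43],[0,0,0.2],255],[[-0.75,0.05,-0.43],[0,0,0],255],[[-0.75,0.05,-0.43],[0,0,0],255],[[0,0,0],[0,0,0],255]]';python3 goal.py 48 48 34;  python3 -c "
from h import *
snap('wrist','w16.png')"
```

```text
clock: 16.05
position: [0.6352, -0.0013, 0.1286]
ee_rot: [0.708, 0.658, 0.175, 0.188]
ft_force: [-0.1, 0.6, 0.5]
grip_width: 0.001
goal [ 0.6397 -0.0044  0.1314] d cm [ 0.46 -0.31  0.29] turn [-0.02 -0.22  0.01]
templ in jig mm [42.4 50.8 33.9] rot [ 0.    0.22 -0.01] F [-0.1  0.6  0.5] t 16.05
```

View pics/w16.png

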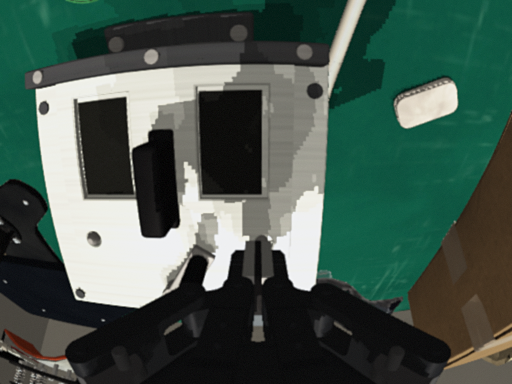

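```bash
python3 -m pendant '[[[0.6,-0.05,0.38],[0,0,0],255],[[-0.05,-0.7,0],[0,0,0],255],[[-0.05,-0.7,0],[0,0,0],255],[[-0.05,-0.6,0],[0,0,0],255],[[0,0,0],[0,0,0],255]]';python3 goal.py 50 20 34;  python3 -c "
from h import *
snap('wrist','w17.png')"
```

```text
clock: 16.73
position: [0.6406, -0.0232, 0.1331]
ee_rot: [0.708, 0.658, 0.175, 0.188]
ft_force: [0.1, 0.5, -0.5]
grip_width: 0.002
goal [ 0.6394 -0.0325  0.1324] d cm [-0.12 -0.93 -0.07] turn [-0.05 -0.2   0.01]
templ in jig mm [50.8 29.4 34.3] rot [ 0.02  0.2  -0.03] F [ 0.1  0.5 -0.5] t 16.725
```

View pics/w17.png

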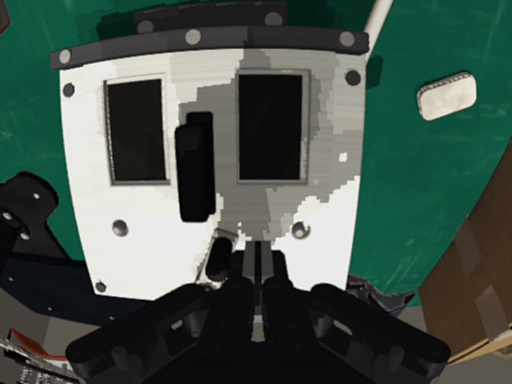

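Close to the post; keep pushing in -y while watching force.

```bash
python3 -m pendant '[[[-0.05,-0.5,0],[0,0,0],255],[[-0.04,-0.4,-0.02],[0,0,0],255],[[0,0,0],[0,0,0],255]]';python3 goal.py 50 20 34; python3 -m pendant '[[[-0.03,-0.35,-0.02],[0,0,0],255],[[0,-0.2,0],[0,0,0],255],[[0,0,0],[0,0,0],255]]';python3 goal.py 50 20 34;python3 -c "
from h import *
snap('wrist','w18.png')"
```

```text
clock: 17.15
position: [0.6397, -0.0322, 0.1329]
ee_rot: [0.708, 0.658, 0.175, 0.188]
ft_force: [0.4, 0.1, -0.5]
grip_width: -0.001
goal [ 0.6394 -0.0325  0.1324] d cm [-0.04 -0.03 -0.05] turn [-0.05 -0.19 -0.03]
templ in jig mm [50.5 20.3 34.3] rot [0.05 0.19 0.01] F [ 0.4  0.1 -0.5] t 17.15
clock: 17.52
position: [0.6395, -0.035, 0.1328]
ee_rot: [0.707, 0.659, 0.176, 0.187]
ft_force: [-0.4, 1.4, 0.3]
grip_width: 0.002
goal [ 0.6394 -0.0325  0.1324] d cm [-0.01  0.26 -0.03] turn [-0.16 -0.2  -0.24]
templ in jig mm [50.4 17.4 34.1] rot [0.24 0.21 0.14] F [-0.4  1.4  0.3] t 17.525
```

View pics/w18.png

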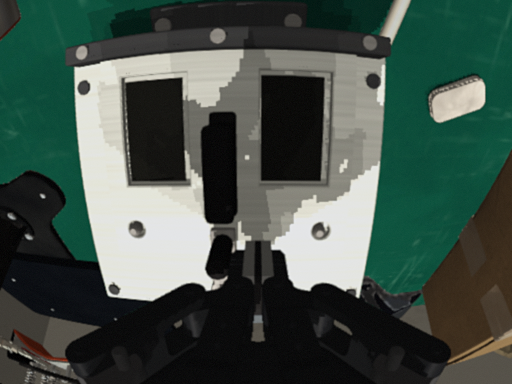

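```bash
python3 -m pendant '[[[0,-0.35,0],[0,0,0],255],[[0,-0.2,0],[0,0,0],255],[[0,0,0],[0,0,0],255]]';python3 goal.py 50 20 34; python3 -m pendant '[[[0,-0.4,0],[0,0,0],255],[[0,-0.2,0],[0,0,0],255]]';python3 goal.py 50 20 34;python3 -c "
from h import *
snap('wrist','w19.png')"
```

```text
clock: 17.95
position: [0.6395, -0.035, 0.1327]
ee_rot: [0.705, 0.661, 0.178, 0.185]
ft_force: [-1.2, 0.3, 0.3]
grip_width: 0.002
goal [ 0.6394 -0.0325  0.1324] d cm [-0.01  0.25 -0.03] turn [-0.37 -0.26 -0.64]
templ in jig mm [50.4 17.5 34.1] rot [0.62 0.28 0.38] F [-1.2  0.3  0.3] t 17.95
clock: 18.2
position: [0.6394, -0.0357, 0.1326]
ee_rot: [0.703, 0.663, 0.179, 0.183]
ft_force: [-4.0, 10.9, 3.9]
grip_width: 0.004
goal [ 0.6394 -0.0325  0.1324] d cm [-0.    0.32 -0.02] turn [-0.57 -0.32 -1.02]
templ in jig mm [50.3 16.8 34. ] rot [0.98 0.36 0.61] F [-4.  10.9  3.9] t 18.2
```

View pics/w19.png

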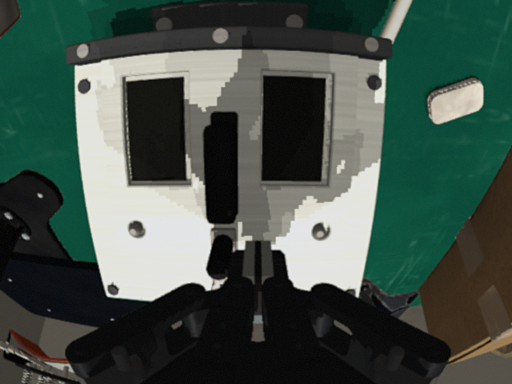

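```bash
python3 -m pendant '[[[0.05,1,0],[0,0,0.5],255],[[0.05,1,0],[0.3,0,0.5],255],[[-1,0,1.7],[0,0,0],255],[[-2.2,0,4],[0,0,0],255],[[-3,-0.6,4],[0,0,0],255],[[-3.5,-1,2],[0,0,0],255],[[0,0,0],[0,0,0],255]]';python3 st.py;python3 -c "
from h import *
snap('wrist','w20.png');snap('scene','s20.png')
i=cv2.imread('pics/s20.png');cv2.imwrite('pics/s20z.png',cv2.resize(i[95:195,205:325],None,fx=6,fy=6,interpolation=cv2.INTER_CUBIC))"; python3 flush.py pics/s20.npz
```

```text
clock: 19.12
position: [0.5421, -0.0345, 0.2538]
ee_rot: [0.698, 0.668, 0.183, 0.182]
ft_force: [0.7, 0.2, -1.1]
grip_width: -0.002
t 19.125 pos [542.1 -34.5 253.8] F [ 0.7  0.2 -1.1] w -0.0021544387882344493
toolx [0.0415 0.9991 0.0131] yaw 87.62297763807064 toolz [ 0.4979 -0.0093 -0.8672] q [-0.7  -0.28  0.57  2.12  0.31  0.76  1.25]
upL before 1.57 152 now 6.59 141
upR before 1.79 136 now 6.45 94
left before 1.53 47 now 5.69 64
right before 1.81 41 now 6.32 48
faceL before 0.73 152 now 0.96 149
top before 1.8 143 now 1.69 140
```

View pics/w20.png

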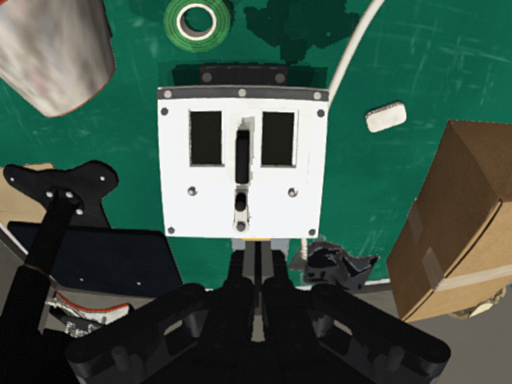

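View pics/s20z.png

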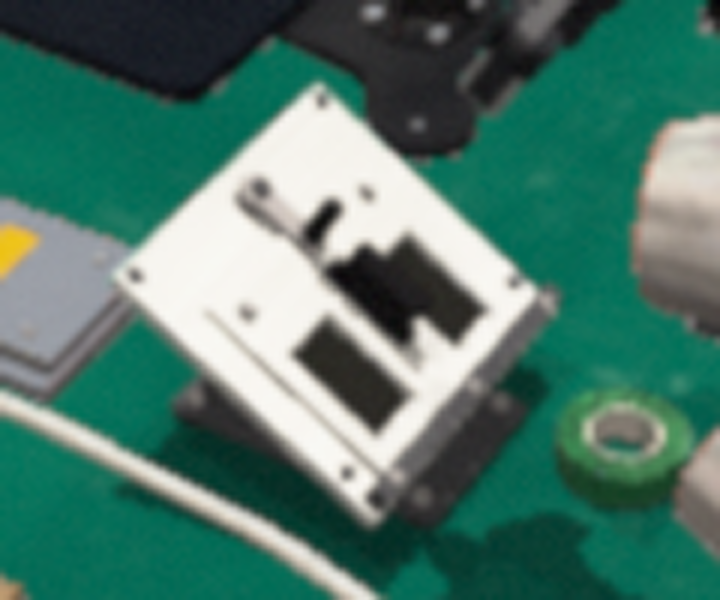

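Picture shows the latch arm pointing straight down the slope (pivot (241,226), post (241,203)), pins in the holes at (193,191) and (293,192), plate flush, arm clear. Handing in.

```bash
python3 -c "
from workcell import manip
print(manip.hand_in())"
```

```text
the job is handed in; nothing more can be done
None
```

The template is seated over both pins and the latch is swung across it. I handed the job in at about 19 s of the 54 s; no verdict is reported.

**What I did**
- I gripped the template by its black block and laid it tilted on the pin tops against the ledge, about 9 mm to the left of the pins. I let it go there so it rested on its own.
- I pushed it right with the loosely open fingers until it dropped over the pins.
- I turned the latch with the shut fingers in two pushes, until it stopped at about 11 N, then backed the arm clear.

**Last checks**
- **Flushness:** the scene camera's depth put the plate's top 4 to 5 mm above where it read the bare face. That matches a 5 mm plate lying flush; while riding on the pins it read up to 12 mm. It is a depth reading, good to about a millimetre.
- **Pins and latch:** both pins show inside the holes, and the latch arm points straight down the slope. I judged the latch angle by eye and from the stop, not by measuring it.
- **Bystanders:** the tag stack and tape looked undisturbed in the last pictures. The hex key was not in them, but the arm never worked near it.

**Disagreements**
- The scene and wrist cameras differed by 2 to 4 mm on where the template and jig were. A wrist fit partway through the slide also left errors of up to 4 pixels at the ledge ends.
- For that reason I finished the slide by contact and by the pictures, not by computed position; it dropped about 3 mm beyond where I had first expected.

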